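Lock a rail cut-off fixture by feeling for its hidden notch with a spring key

TASK

Lock the length stop of the rail cut-off fixture: take the orange spring key out of its blue holder, set its foot down in the open mouth at the yellow end of the slideway, and drag it gently along under the cover, lightly pressed down, until the foot drops into the hidden notch. Stop there without forcing it, and leave the key standing upright with its foot fully down in the notch. Do not shift the power supply, the parts tray or the screwdriver.

Things in the scene. Friction and masses are not known exactly. Their poses are not given: they have to be found in the camera images.
- key: Loose spring key, 0.16 kg, upright in the holder: orange handle 24 x 24 mm from z = 62 to 108 mm (2 mm stud on top), 9 mm round shank, dark foot 39 mm (x) by 14 mm (y), 23 mm tall: an upside-down U whose 2 legs (8 mm wide, at x = -15.5 and 15.5) are 17 mm tall. Origin: on the axis, under the foot when fully out. A half turn makes no difference.
- key_grip (a point): Middle of the key's handle, 85 mm above its origin. Shank and foot are sprung: they slide up into the handle by up to 12 mm, from about 2.4 N at first to 6 N (0.3 N per mm), and spring out again by themselves; the spring carries the handle's weight. Key and grip poses are the handle's and do not show how far the foot is pushed in: that can only be felt.
- fixture: Fixed rail cut-off fixture: grey slideway box 60 mm (x) by 330 mm (y), 52 mm high; mounting rail lies along its +x side (420 mm long, out to x = 75, under 20 high). Origin: centre of the box's underside. Inside, black, along y: a channel 44 mm wide, floor at z = 22 mm, with a middle rib 16 mm wide up to z = 30 that the foot straddles (key's x along fixture's x, 2.5 mm play each side).
- mouth (a point): Middle of the slideway's open mouth, on floor level (x = 0, y = -123, z = 22 mm in the fixture frame). The mouth is open at the top from y = -157 (yellow end wall, 8 mm thick) to y = -90 mm; the foot is lowered here.
- cover_mid (a point): Middle of the cover's top (x = 0, y = 33, z = 52 mm in the fixture frame). From y = -90 to 157 mm two steel plates, z = 48 to 52, leave a slot 14 mm wide for the shank; the foot on the floor passes under with 3 mm to spare. Hidden below, centred anywhere from y = -30 to 60 mm (not measured), the floor has one notch on both sides of the rib, 19 mm long in y, 8 mm deep; elsewhere it is flat.
- holder: Blue block, fixed, 62 mm (x) by 40 mm (y), 30 mm high, with a pocket 46 x 20 mm, 24 mm deep (its floor at z = 6 mm), in which the key's foot stands with x along x. Origin: centre of its underside.
- supply: Metal-cased power supply, loose, 100 x 85 x 42 mm; origin at the centre of its underside. Bystander.
- parts_tray: Cardboard tray of terminal blocks, loose, 100 x 140 x 35 mm; origin at the centre of its underside. Bystander.
- screwdriver: Green-handled screwdriver lying on the table along its x, about 200 mm long; origin under its middle. Bystander.
Mind the look-alikes: they are no part of the job. What is meant by the key is not turquoise, and is the larger of those in its own colour.

How it is judged:
By the outcome, as a careful person would: the job done as asked, in the order asked, and still so for the second after the job is handed in, with the robot touching nothing.
It also fails if it takes over 64 s, if anything falls off the work surface, if the arm or the gripper's body presses on something with over 40 N, if the wrist force passes 120 N, or if a joint passes its speed limit or range.

ROBOT

A 6-joint arm with a two-finger parallel gripper is mounted at the origin on the work surface. World frame = base frame: x ahead of the robot, y to its left, z up, the work surface at z = 0. Lengths are in m, angles in rad, forces in N, time in s.
With the tool pointing down it reaches from about 0.325 to 0.9 m from the base axis. Payload 3.5 kg.
Tool frame: the origin (TCP) lies on the centre line of the jaws, within the pads' length; the fingertips stand 11 mm ahead of it and the grasp point (between the pads) lies 8 mm behind it (tcp_to_tips is the distance from the TCP to the fingertips, in m); z points along the fingers, y is the direction in which the jaws open and shut (so a half turn about z gives the same grasp; the last joint's range is limited). The gripper opens to 85 mm and grips with 20 to 120 N. Pads are 22 mm wide; open, the fingers measure 114 mm over their backs; the gripper's body (76 mm by 85 mm) begins 54 mm behind the grasp point. The pads swing forward as they close: fully open they stand 13 mm farther back than shut.
Start: joints at [1.144, 0.276, -0.026, 1.268, 0, 1.467], TCP at [0.199, 0.593, 0.242] pointing down, gripper open.
Joint ranges: [-3.12, 3.12], [-0.85, 1.88], [-1.08, 1.24], [-1.95, 2.15], [-1.57, 1.53], [-3.14, 3.14]. Speed limits (rad/s): [2.57, 2.57, 3.14, 3.14, 3.14, 3.14].

INTERFACE

Orientations are given as a rotation vector (axis times angle).
In Python, from rig import get_state, camera, sign_off, tcp_to_tips gives the robot as it stands.
- The arm moves only by the tool jog_arm, never from a script. Its argument "steps" is a list that holds one entry, the list of rows, each a list of 4 numbers: the shift along the tool's x, y, z in mm, then the turn about the tool's z in rad. In form: [[[dx, dy, dz, twist], ...]]. A call has 1 to 8 rows; each row shifts and turns the pose as measured when the row begins, along the tool's axes as they then stand; what a row does not reach is not made up. A row lasts 1/10 s, in which the tool goes at most 50 mm and 8.59 degrees, less where a joint would pass 70% of its speed; a pose out of reach is approached as far as the arm can. A call with a gripper value outside its range is refused whole. "hand" is the gripper's target within -1 to 1 (fully open at 1, half-way at 0, shut at -1), set as the call begins (left out, the last holds). The fingers move at their own pace and stop on an object; "newtons" is the grip in N (left out, the last holds). Time passes only in rows, so rows that do not move let the fingers close. It gives the time, the measured TCP pose, the force and the opening at its end, in the units of the state.
- get_state(): the state, without advancing time (a new reading comes with each control period).
- camera(name): name is "scene" or "top" or "wrist"; returns a dict with "frame" (480x640x3 uint8, red, green, blue), "z_map" (480x640 float32, m along the optical axis (not along the pixel's ray), 0 where there is no reading), "intrinsics" (3x3 intrinsics, pixels), "k1" (the pictures are not rectified: a ray, as slopes to the right and down, at radius r is drawn at 1 + k1 r^2 times it, then the intrinsics apply), "rvec" (rotation vector, rad) and "tvec" (3), from world to camera coordinates, as OpenCV has them; the wrist camera has in their place "mount" (4x4, takes a point from camera to tool coordinates, whose origin is the TCP and whose axes are the flange's). Camera axes: x right, y down, z forward; pixel columns grow to the right and rows downward; lengths in m; the calibration is good to about 2 mm. A picture is of the moment at which its call begins: read the wrist's pose just before it.
- sign_off(): hands the job in, once; it reports no verdict.
The state is a dict: "time_s": time; "q": joint angles; "qvel": joint speeds; "joint_efforts": joint torques, N m; "eef_pos": TCP position; "tcp_rot": TCP orientation; "contact_force": force on the tool from outside, world axes, zero at the start; "moment": the same for the moment, N m; "finger_gap": finger opening in m.
Only numpy, scipy, OpenCV 4.12 (cv2) and the standard library are available. Lean on these libraries where they do the work, as an engineer would, in place of code of your own. Each camera call takes 0.05 s, during which the arm holds its last target.

## Working session

There is one attempt and no reset: what is moved stays moved. The work goes in short steps, Python scripts to look and compute and a tool call to move; the robot and the scene stay as the last step left them, time stands still between calls to the robot, and variables do not carry over. Pictures are saved under pics/ and viewed, and the job is handed in when it is done.

Besides the shell and the picture viewer there is one more tool, called after "Request:" as name(argument=value, ...) on one line, values as JSON. jog_arm: Moves the arm, as the interface text tells. Its arguments: {"type":"object","properties":{"steps":{"type":"array","items":{"type":"array","items":{"type":"array","items":{"type":"number"}}}},"hand":{"type":"number"},"newtons":{"type":"number"}},"required":["steps"]}

```bash
ls; mkdir -p pics
cat > h.py <<'E'
import numpy as np, cv2, pickle
from rig import get_state, camera, sign_off, tcp_to_tips
def snap(n,tag):
    s=get_state(); c=camera(n); c['state']=s
    pickle.dump(c,open(f'pics/{tag}.pkl','wb'))
    cv2.imwrite(f'pics/{tag}.png',c['frame'][:,:,::-1]); return c
def load(tag): return pickle.load(open(f'pics/{tag}.pkl','rb'))
def extr(c):
    if 'mount' in c:
        T=np.eye(4); T[:3,:3]=cv2.Rodrigues(np.array(c['state']['tcp_rot'],float))[0]; T[:3,3]=c['state']['eef_pos']
        W=T@np.array(c['mount']); return W[:3,:3],W[:3,3]   # cam->world
    R=cv2.Rodrigues(np.array(c['rvec'],float))[0]; return R.T,-R.T@np.array(c['tvec'],float).ravel()
def rays(c,px):
    px=np.asarray(px,float).reshape(-1,1,2)
    n=cv2.undistortPoints(px,np.array(c['intrinsics'],float),np.array([c['k1'],0,0,0],float),None,None,None).reshape(-1,2) if False else cv2.undistortPoints(px,np.array(c['intrinsics'],float),np.array([c['k1'],0,0,0],float)).reshape(-1,2)
    return np.c_[n,np.ones(len(n))]
def onplane(c,px,z):
    R,t=extr(c); d=rays(c,px)@R.T; return t+d*((z-t[2])/d[:,2])[:,None]
def bydepth(c,px):
    px=np.asarray(px,int).reshape(-1,2); R,t=extr(c); Z=c['z_map'][px[:,1],px[:,0]]
    return t+(rays(c,px)*Z[:,None])@R.T
E
python3 - <<'E'
from h import *
s=get_state(); print(s)
for n in ['scene','top','wrist']: snap(n,n+'0')
E
```

```text
pics
{'time_s': 0.0, 'q': array([ 1.14363051e+00,  2.77105021e-01, -2.78854244e-02,  1.26801083e+00,
       -1.88158534e-05,  1.46736943e+00]), 'qvel': array([ 2.26173814e-03, -2.78393160e-04,  8.81613495e-05,  3.11308507e-04,
        4.42241772e-04,  1.50601871e-04]), 'joint_efforts': array([-3.36577024e-03, -4.45509160e+01,  2.95204425e+01,  1.65975635e-02,
       -2.19012827e-04,  7.54912378e-06]), 'eef_pos': array([0.19853491, 0.59182759, 0.24117491]), 'tcp_rot': array([-0.50621953, -3.09997047,  0.00334951]), 'contact_force': array([-0.5950924 , -0.42490187, -0.50123812]), 'moment': array([0.01837506, 0.03728986, 0.01542198]), 'finger_gap': 0.08544412848669032}
```

View pics/scene0.png

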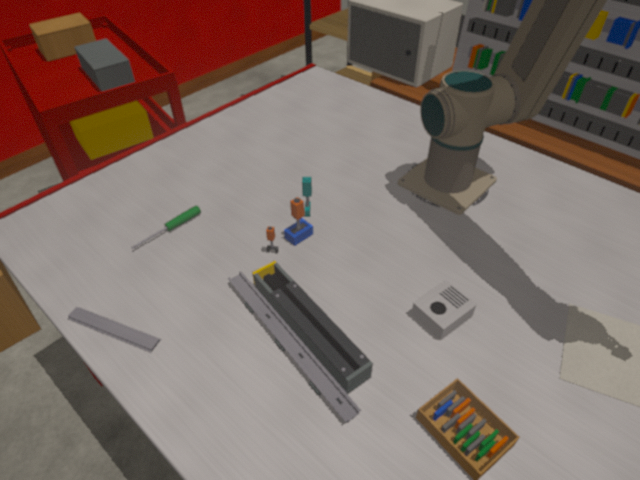

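View pics/top0.png

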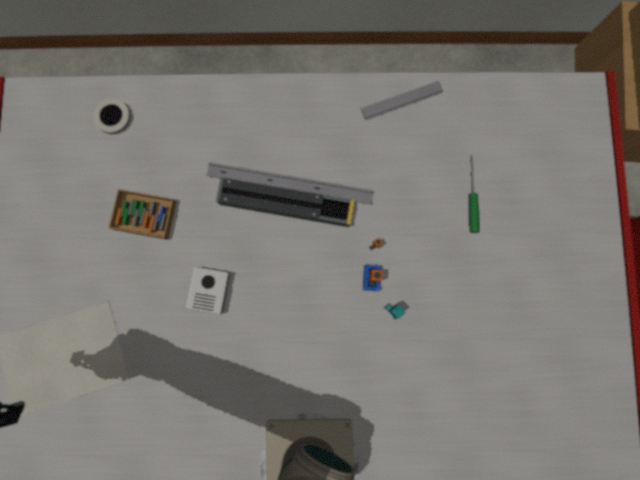

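View pics/wrist0.png

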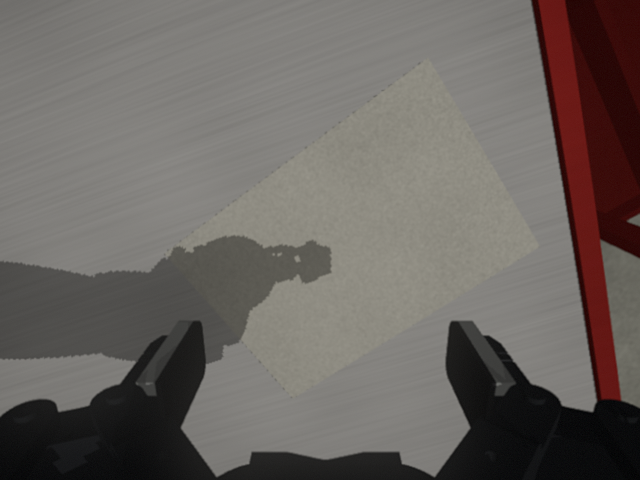

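The top view shows the fixture with its yellow end on the right, at about (352,210), and the rail on its upper side. The tray is at (142,213), the supply at (208,290) and the screwdriver at (474,200).

Candidates for the key:
- Large orange key in the blue holder: top (377,275), scene (297,208).
- Small orange key on the table: top (377,243), scene (270,237).
- Turquoise key: top (397,310), scene (307,190).

I choose the large orange one in the blue holder and will check it in a close crop.

Run:
```python
from h import *
s=load('scene0'); t=load('top0')
a=cv2.resize(s['frame'][160:270,230:350],None,fx=5,fy=5,interpolation=cv2.INTER_CUBIC)
b=cv2.resize(t['frame'][150:330,200:420],None,fx=3.6,fy=3.3,interpolation=cv2.INTER_CUBIC)
cv2.imwrite('pics/cropA.png',a[:,:,::-1]);cv2.imwrite('pics/cropB.png',b[:,:,::-1])
print(t['intrinsics'],t['k1'],extr(t),extr(s)[1])
for n,c in (('top',t),('scene',s)):
  hsv=cv2.cvtColor(c['frame'],cv2.COLOR_RGB2HSV)
  for nm,lo,hi in (('orange',(3,120,90),(16,255,255)),('blue',(105,120,60),(125,255,255)),('yellow',(20,150,100),(32,255,255)),('turq',(82,100,60),(98,255,255))):
    m=cv2.inRange(hsv,lo,hi); k,l,st,ce=cv2.connectedComponentsWithStats(m)
    print(n,nm,[(st[i].tolist(),ce[i].round(1).tolist()) for i in range(1,k) if st[i][4]>12])
P=bydepth(t,[(377,275),(366,290),(377,243),(320,184),(250,200),(310,210)]);print(P.round(3))
```

```text
[[478.85891966   0.         314.08174524]
 [  0.         478.85891966 243.53228635]
 [  0.           0.           1.        ]] -0.028081176227381714 (array([[-0.00963691, -0.99122135,  0.13186117],
       [-0.99993062,  0.00865927, -0.00798554],
       [ 0.00677361, -0.13192898, -0.99123603]]), array([ 0.36579814, -0.00868123,  1.18396558])) [1.03174208 0.47201914 0.81787374]
top orange [([608, 71, 7, 10, 21], [612.2, 74.4]), ([616, 110, 4, 19, 24], [618.1, 118.8]), ([619, 138, 6, 26, 35], [621.9, 150.0]), ([115, 208, 6, 17, 64], [117.4, 216.3]), ([141, 211, 16, 24, 167], [148.1, 223.4]), ([374, 239, 9, 8, 38], [377.6, 242.7]), ([371, 270, 12, 11, 95], [375.9, 275.1])]
top blue [([158, 207, 7, 15, 41], [160.6, 214.2]), ([364, 265, 17, 26, 221], [370.1, 278.4])]
top yellow [([347, 201, 6, 23, 64], [349.6, 211.9])]
top turq [([385, 305, 19, 13, 152], [395.4, 310.2])]
scene orange [([312, 9, 30, 14, 92], [326.3, 15.7]), ([28, 10, 70, 59, 1133], [64.0, 38.0]), ([168, 30, 136, 76, 903], [227.3, 66.8]), ([313, 30, 8, 6, 26], [315.2, 32.2]), ([135, 35, 8, 11, 20], [138.0, 40.6]), ([113, 39,
[... 2072 characters left out ...]
0, 13, 20, 120], [524.4, 8.1]), ([607, 17, 33, 32, 604], [622.6, 31.3]), ([567, 75, 15, 25, 63], [573.1, 86.0]), ([285, 219, 27, 25, 264], [300.2, 232.3]), ([434, 400, 18, 19, 119], [442.3, 408.8])]
scene yellow [([586, 11, 22, 29, 235], [596.4, 26.0]), ([563, 73, 13, 25, 40], [568.0, 84.2]), ([622, 94, 15, 23, 59], [628.4, 104.7]), ([71, 101, 82, 58, 2928], [112.7, 129.2]), ([253, 261, 23, 17, 170], [265.7, 269.6])]
scene turq [([446, 73, 35, 11, 248], [461.2, 77.5]), ([303, 178, 8, 18, 114], [306.5, 185.5]), ([305, 206, 5, 9, 30], [307.1, 210.0])]
[[ 0.436 -0.157  0.117]
 [ 0.406 -0.144  0.005]
 [ 0.513 -0.165  0.075]
 [ 0.672 -0.034  0.014]
 [ 0.623  0.135  0.056]
 [ 0.598 -0.009  0.05 ]]
```

View pics/cropA.png

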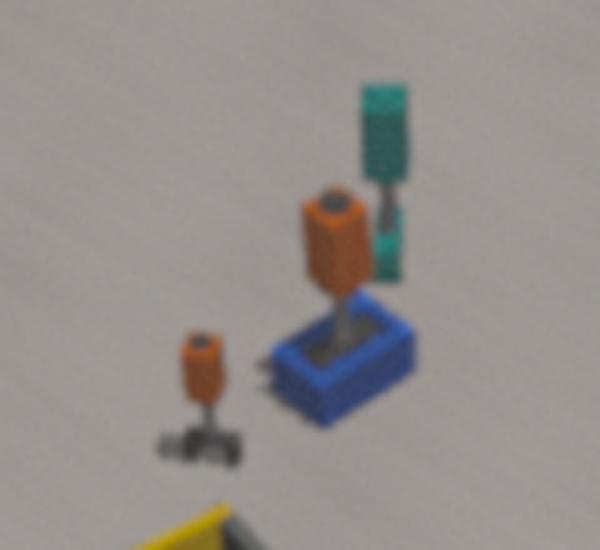

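View pics/cropB.png

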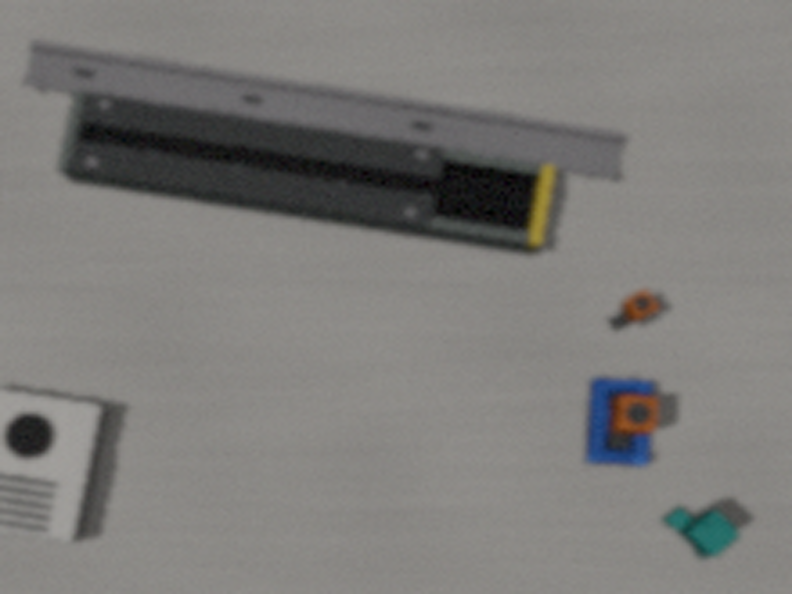

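The crop shows the chosen handle is the larger of the two orange ones, and it stands in the blue holder. Next I'll work out the coarse poses and the tool axes.

```bash
cat >> h.py <<'E'
def comp(c,lo,hi,roi=None,amin=15):
    hsv=cv2.cvtColor(c['frame'],cv2.COLOR_RGB2HSV); m=cv2.inRange(hsv,lo,hi)
    if roi: z=np.zeros_like(m); x0,y0,x1,y1=roi; z[y0:y1,x0:x1]=m[y0:y1,x0:x1]; m=z
    return m
def axes():
    s=get_state(); R=cv2.Rodrigues(np.array(s['tcp_rot'],float))[0]; return R,np.array(s['eef_pos'])
def togo(target,yaw=None):
    "shift in tool mm to reach TCP target; yaw = wanted world heading of tool y axis (mod pi)"
    R,p=axes(); d=R.T@(np.array(target)-p)*1000
    out=[d.round(1).tolist()]
    if yaw is not None:
        cur=np.arctan2(R[1,1],R[0,1]); e=(yaw-cur+np.pi/2)%np.pi-np.pi/2
        out.append(('twist',round(-e if R[2,2]<0 else e,4),'cur',round(cur,4)))
    return out
E
python3 - <<'E'
from h import *
t=load('top0'); R,p=axes(); print(R.round(3),p.round(4))
# heights / points by depth
V,U=np.mgrid[0:480,0:640]
P=bydepth(t,np.c_[U.ravel(),V.ravel()]).reshape(480,640,3)
hsv=cv2.cvtColor(t['frame'],cv2.COLOR_RGB2HSV)
def rep(nm,lo,hi,roi):
    m=comp(t,lo,hi,roi)>0; Q=P[m]; print(nm,m.sum(),np.median(Q,0).round(3),'zmax',np.percentile(Q[:,2],95).round(3),Q.min(0).round(3),Q.max(0).round(3))
rep('key',(3,120,90),(16,255,255),(365,265,390,285))
rep('small',(3,120,90),(16,255,255),(365,235,390,250))
rep('turq',(82,100,60),(98,255,255),(380,300,410,320))
rep('blue',(105,120,60),(125,255,255),(360,262,385,295))
rep('yel',(20,150,100),(32,255,255),(340,195,360,230))
# box top plane: z between 0.044 and 0.06 in region
sub=(P[:,:,2]>0.044)&(P[:,:,2]<0.060)&(U>205)&(U<375)&(V>160)&(V<235)
Q=P[sub][:,:2].astype(np.float32); r=cv2.minAreaRect(Q*1000); print('boxtop',r,len(Q))
b=(P[:,:,2]>0.02)&(P[:,:,2]<0.04)&(U>355)&(U<390)&(V>258)&(V<298)
print('holder',cv2.minAreaRect((P[b][:,:2]*1000).astype(np.float32)))
E
```

```text
[[-0.948  0.318 -0.001]
 [ 0.318  0.948 -0.002]
 [ 0.    -0.002 -1.   ]] [0.1986 0.592  0.2414]
key 95 [ 0.436 -0.153  0.113] zmax 0.117 [ 0.425 -0.169  0.093] [ 0.447 -0.145  0.119]
small 38 [ 0.514 -0.165  0.074] zmax 0.078 [ 0.507 -0.177  0.056] [ 0.523 -0.158  0.079]
turq 152 [ 0.358 -0.199  0.106] zmax 0.112 [ 0.342 -0.235 -0.005] [ 0.369 -0.187  0.113]
blue 221 [ 0.429 -0.148  0.029] zmax 0.032 [ 0.405 -0.177 -0.   ] [ 0.466 -0.137  0.035]
yel 64 [ 0.593 -0.105  0.051] zmax 0.054 [ 0.566 -0.11   0.016] [ 0.619 -0.1    0.058]
boxtop ((623.5187377929688, 51.97216796875), (329.7708435058594, 61.3912353515625), 79.40567016601562) 2337
holder ((436.4742126464844, -157.7801513671875), (39.79331588745117, 62.28025436401367), 86.33557891845703)
```

Run:
```python
from h import *
w=load('wrist0'); print(np.array(w['mount']).round(3), w['intrinsics'],w['k1'])
R,t=extr(w); print(R.round(2),t)
print(togo([0.40,-0.10,0.30],np.radians(86.3)))
```

```text
[[-0.001 -0.952 -0.305  0.079]
 [ 1.    -0.001  0.     0.001]
 [-0.001 -0.305  0.952 -0.133]
 [ 0.     0.     0.     1.   ]] [[419.3912264    0.         325.14885209]
 [  0.         419.3912264  243.99745741]
 [  0.           0.           1.        ]] -0.02110885272262191
[[ 0.32  0.9   0.29]
 [ 0.95 -0.3  -0.1 ]
 [-0.    0.3  -0.95]] [0.12467883 0.61847527 0.37378088]
[[-411.1, -592.0, -57.6], ('twist', np.float64(-0.2592), 'cur', np.float64(1.247))]
```

Request:
jog_arm(steps=[[[-29,-37,-3,0],[-29,-37,-3,0],[-29,-37,-3,0],[-29,-37,-3,0],[-29,-37,-3,0],[-29,-37,-3,0],[-29,-37,-3,0],[-29,-37,-3,0]]])

```text
time_s: 0.95
eef_pos: [0.3262, 0.23, 0.2622]
tcp_rot: [-0.488, -3.102, 0.006]
contact_force: [0.6, 0.1, -0.7]
finger_gap: 0.0857
```

Request:
jog_arm(steps=[[[-29,-37,-3,0],[-29,-37,-3,0],[-29,-37,-3,0],[-29,-37,-3,0],[-29,-37,-3,0],[-29,-37,-3,0],[-29,-37,-3,0],[-29,-37,-3,0]]])

```text
time_s: 1.75
eef_pos: [0.4563, -0.1383, 0.2881]
tcp_rot: [0.489, 3.101, -0.003]
contact_force: [0.8, 0.9, 0.2]
finger_gap: 0.0855
```

Run:
```python
from h import *
print(get_state()['eef_pos'],get_state()['contact_force'],togo([0.45,-0.11,0.28],np.radians(86.3)))
```

```text
[ 0.45628327 -0.13828596  0.28808852] [0.81251848 0.87649404 0.20405801] [[14.7, 25.0, 8.0], ('twist', np.float64(-0.2481), 'cur', np.float64(1.2581))]
```

Request:
jog_arm(steps=[[[5,8,3,-0.083],[5,8,3,-0.083],[5,8,2,-0.083],[0,0,0,0],[0,0,0,0]]])

```text
time_s: 2.25
eef_pos: [0.449, -0.1195, 0.2785]
tcp_rot: [0.109, 3.138, -0.007]
contact_force: [-0.5, 0.2, -0.1]
finger_gap: 0.0856
```

Run:
```python
from h import *
c=snap('wrist','w1'); print(c['state']['eef_pos'],np.abs(c['state']['qvel']).max())
```

```text
[ 0.44901722 -0.11949565  0.27847378] 0.008675101102202605
```

View pics/w1.png

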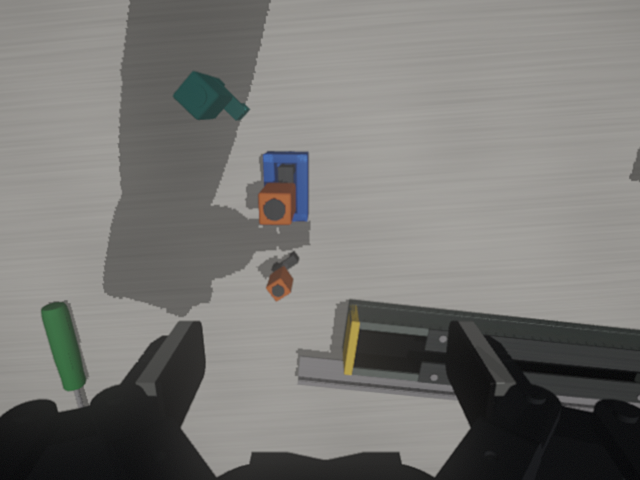

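The wrist view shows the key's top stud at (274,209), the holder at (287,187), the small key at (280,285), the yellow wall at (352,340) and the open mouth at (400,350). Next I'll measure the key and the fixture.

Run:
```python
from h import *
c=load('w1'); V,U=np.mgrid[0:480,0:640]
P=bydepth(c,np.c_[U.ravel(),V.ravel()]).reshape(480,640,3)
m=comp(c,(2,110,40),(16,255,255),(250,175,305,235))>0
Q=P[m]; top=m&(P[:,:,2]>0.107)
print('top z',np.median(P[top],0).round(4),top.sum())
reg=(U>255)&(U<300)&(V>175)&(V<228)&(P[:,:,2]>0.105)&(P[:,:,2]<0.13)
print('stud+top rect(depth)',cv2.minAreaRect((P[reg][:,:2]*1000).astype(np.float32)),np.percentile(P[reg][:,2],[5,50,95]).round(4))
# stud
g=cv2.cvtColor(c['frame'],cv2.COLOR_RGB2HSV); st=(g[:,:,1]<110)&(U>262)&(U<288)&(V>196)&(V<222)
k,l,s,ce=cv2.connectedComponentsWithStats(st.astype(np.uint8)); print(s[1:],ce[1:])
i=1+s[1:,4].argmax(); print('stud xy',onplane(c,[ce[i]],0.116).round(4), 'depth z',np.median(P[l==i],0))
hb=(P[:,:,2]>0.024)&(P[:,:,2]<0.036)&(U>245)&(U<325)&(V>140)&(V<230)
print('holder',cv2.minAreaRect((P[hb][:,:2]*1000).astype(np.float32)))
bt=(P[:,:,2]>0.045)&(P[:,:,2]<0.060)&(U>335)&(V>290)&(V<420)
Q=P[bt]; print(bt.sum(),np.median(Q[:,2]))
y=comp(c,(20,120,60),(34,255,255),(335,295,370,385))>0
yt=y&(P[:,:,2]>0.046); print('yellow top',cv2.minAreaRect((P[yt][:,:2]*1000).astype(np.float32)),np.median(P[yt][:,2]))
im=cv2.resize(c['frame'][285:405,290:480],None,fx=4.2,fy=4.2,interpolation=cv2.INTER_CUBIC);cv2.imwrite('pics/w1c.png',im[:,:,::-1])
cv2.imwrite('pics/w1m.png',bt.astype(np.uint8)*255)
```

```text
top z [ 0.4338 -0.1522  0.1148] 718
stud+top rect(depth) ((437.4531555175781, -154.48483276367188), (24.26534652709961, 24.38530731201172), 85.30809020996094) [0.1095 0.1153 0.1178]
[[263 199  22  22 375]] [[273.85066667 209.344     ]]
stud xy [[ 0.4371 -0.1547  0.116 ]] depth z [ 0.43685203 -0.15459551  0.1170609 ]
holder ((437.4822692871094, -154.48776245117188), (39.848670959472656, 62.03892135620117), 85.41513061523438)
8643 0.05285110823812478
yellow top ((497.55621337890625, -103.29167175292969), (253.2683563232422, 17.355484008789062), 0.02479860931634903) 0.05277895321047543
```

View pics/w1c.png

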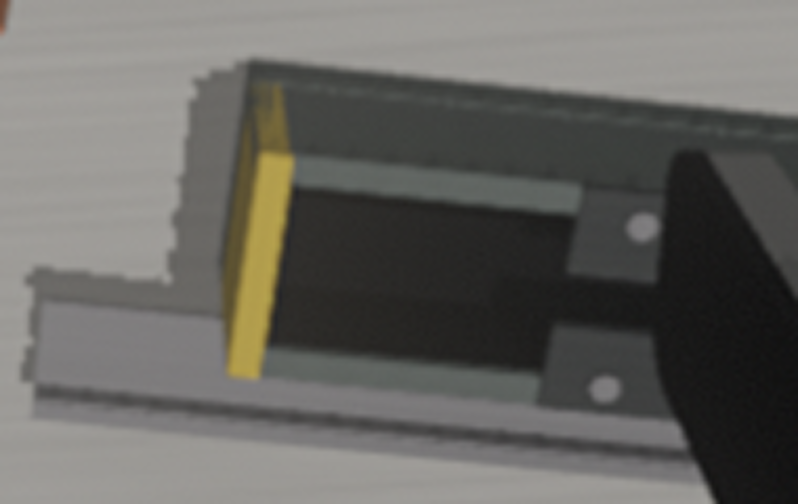

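View pics/w1m.png

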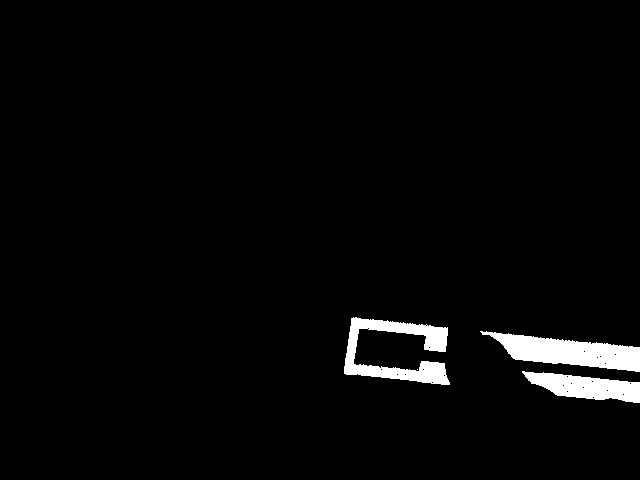

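Run:
```python
from h import *
c=load('w1'); V,U=np.mgrid[0:480,0:640]
P=bydepth(c,np.c_[U.ravel(),V.ravel()]).reshape(480,640,3)
bt=(P[:,:,2]>0.045)&(P[:,:,2]<0.060)&(U>335)&(V>290)&(V<420)
bt=cv2.morphologyEx(bt.astype(np.uint8),cv2.MORPH_OPEN,np.ones((3,3)))
cs,_=cv2.findContours(bt,cv2.RETR_EXTERNAL,cv2.CHAIN_APPROX_NONE)
for k in cs:
    if len(k)<60: continue
    W=onplane(c,k.reshape(-1,2).astype(float),0.052)[:,:2]; print(len(k),cv2.minAreaRect((W*1000).astype(np.float32)))
# per column top & bottom edges -> centre line
col=[]
for u in list(range(360,440))+list(range(490,636)):
    r=np.nonzero(bt[:,u])[0]
    if len(r)>5: col.append((u,r.min()-.5,r.max()+.5))
col=np.array(col)
def line(v):
    W=onplane(c,np.c_[col[:,0],v],0.052)[:,:2].astype(np.float32); return W
t=line(col[:,1]); vx,vy,x0,y0=cv2.fitLine(t,cv2.DIST_HUBER,0,1e-4,1e-4).ravel(); print('near edge heading',np.degrees(np.arctan2(vy,vx)),x0,y0)
sel=(col[:,0]<440); b=line(col[:,2])[sel]; ux,uy,x1,y1=cv2.fitLine(b,cv2.DIST_HUBER,0,1e-4,1e-4).ravel(); print('far edge',np.degrees(np.arctan2(uy,ux)),x1,y1)
d=np.array([vx,vy]); d*=np.sign(d[1]); n=np.array([d[1],-d[0]])
print('width mm',1000*n@(np.array([x1,y1])-[x0,y0]))
cen=np.array([x0,y0])+n*0.030; cen2=np.array([x1,y1])-n*0.030
# yellow end: leftmost mask edge rows
e=[]
for v in range(322,372):
    r=np.nonzero(bt[v])[0]; e.append((r.min()-.5,v))
E=onplane(c,e,0.052)[:,:2]; s=np.median(E@d); print('end s',s,np.std(E@d))
for q in (cen,cen2):
    o=q+d*((s+0.165)-q@d); print('origin',o,'mouth',o-0.123*d,'yaw y-axis deg',np.degrees(np.arctan2(d[1],d[0])))
```

```text
261 ((657.327880859375, 130.06918334960938), (130.12489318847656, 25.340721130371094), 78.83171081542969)
344 ((613.8181762695312, 104.59016418457031), (169.15052795410156, 27.601858139038086), 79.42426300048828)
542 ((602.4452514648438, -54.28266143798828), (108.93833923339844, 64.1308822631836), 78.98271179199219)
near edge heading 79.28188 0.58931226 0.047304064
far edge 78.53961 0.6350053 -0.05231766
width mm 63.423256
end s 0.004572234277390645 0.0002879421452263
origin [0.62129861 0.05498406] mouth [ 0.59842341 -0.06587009] yaw y-axis deg 79.28188
origin [0.62466211 0.05434742] mouth [ 0.6017869  -0.06650673] yaw y-axis deg 79.28188
```

Run:
```python
from h import *
print(togo([0.4373,-0.1546,0.084],np.radians(85.4)))
```

```text
[[9.6, -35.1, 194.6], ('twist', np.float64(0.0114), 'cur', np.float64(1.5019))]
```

Request:
jog_arm(steps=[[[3,-12,20,0.011],[3,-12,30,0],[3,-11,30,0],[0,0,30,0],[0,0,20,0],[0,0,0,0]]], hand=1)

```text
time_s: 2.9
eef_pos: [0.441, -0.1574, 0.1475]
tcp_rot: [0.135, 3.129, -0.012]
contact_force: [-0.5, 0.8, -0.4]
finger_gap: 0.0854
```

Run:
```python
from h import *
print(togo([0.4373,-0.1546,0.084],np.radians(85.4)),axes()[0].round(4))
c=snap('wrist','w2')
```

```text
[[4.6, 2.9, 63.5], ('twist', np.float64(-0.006), 'cur', np.float64(1.4845))] [[-0.9962  0.0862  0.0096]
 [ 0.0861  0.9963 -0.0083]
 [-0.0103 -0.0075 -0.9999]]
```

View pics/w2.png

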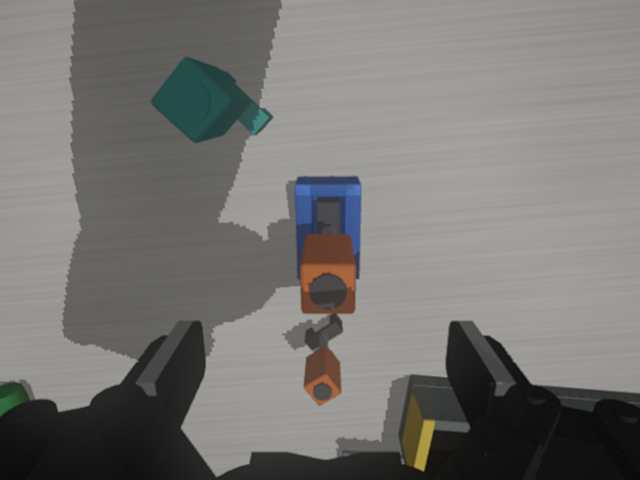

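The wrist view shows the key's stud at (327,291), midway between the jaws (about x 326), with the fingers clear of its neighbours. I'll go down and grip.

Request:
jog_arm(steps=[[[4.5,3,0,-0.006],[0,0,22,0],[0,0,22,0],[0,0,19,0],[0,0,0,0],[0,0,0,0]]], hand=1)

```text
time_s: 3.55
eef_pos: [0.446, -0.1577, 0.0946]
tcp_rot: [0.122, 3.111, -0.026]
contact_force: [-0.3, -0.1, 0.4]
finger_gap: 0.0858
```

Run:
```python
from h import *
print(togo([0.4373,-0.1546,0.084],np.radians(85.4)),axes()[0][:,2].round(4))
c=snap('wrist','w3')
```

```text
[[9.2, 2.6, 10.3], ('twist', np.float64(0.0014), 'cur', np.float64(1.4919))] [ 0.0279 -0.0176 -0.9995]
```

View pics/w3.png

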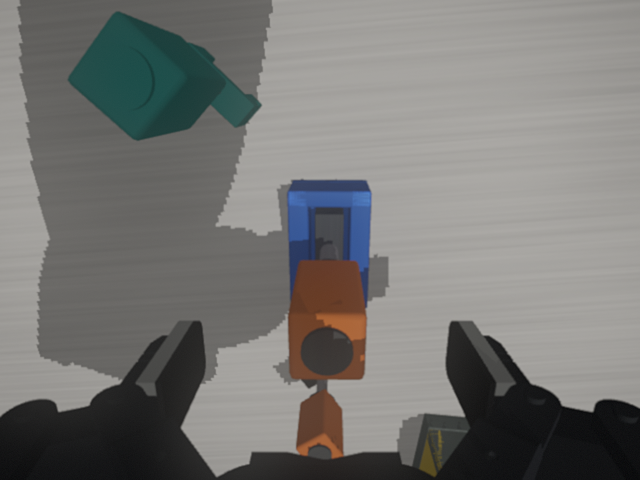

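Request:
jog_arm(steps=[[[0,0,0,0],[0,0,0,0],[0,0,0,0]]])

```text
time_s: 3.9
eef_pos: [0.4483, -0.1588, 0.0984]
tcp_rot: [0.122, 3.105, -0.03]
contact_force: [-0.0, -0.8, -0.0]
finger_gap: 0.0853
```

Run:
```python
from h import *
print(togo([0.4373,-0.1546,0.084],np.radians(85.4)),axes()[0][:,2].round(4),axes()[1])
```

```text
[[11.8, 3.5, 13.9], ('twist', np.float64(0.0015), 'cur', np.float64(1.492))] [ 0.0335 -0.0204 -0.9992] [ 0.44833708 -0.15875879  0.09835056]
```

Run:
```python
from h import *
for i in range(3):
    s=get_state(); print(s['q'].round(4),s['qvel'].round(4),s['joint_efforts'].round(2),s['eef_pos'].round(4),s['contact_force'].round(2),s['moment'].round(3),s['time_s']); 
    if i<2: camera('wrist')
```

```text
[-0.4747  0.1165 -0.5552  0.8599 -0.0029 -0.3962] [ 0.0003 -0.0115  0.0079  0.003  -0.0004 -0.0008] [ 1.000e-02 -3.121e+01  2.484e+01 -2.600e-01 -1.000e-02 -0.000e+00] [ 0.4483 -0.1588  0.0984] [-0.02 -0.78 -0.05] [ 0.022  0.056 -0.084] 3.9
[-0.4746  0.1166 -0.5551  0.8597 -0.0028 -0.3962] [ 0.0004  0.0061 -0.0054 -0.0046 -0.0009  0.0026] [ 1.000e-02 -3.089e+01  2.443e+01 -1.800e-01 -1.000e-02  0.000e+00] [ 0.4485 -0.1588  0.0984] [-0.23  0.81 -0.77] [0.006 0.073 0.042] 3.95
[-0.4747  0.1168 -0.5554  0.8597 -0.0028 -0.3962] [-0.001   0.0026 -0.0072 -0.0001  0.0003  0.0004] [ 2.000e-02 -3.132e+01  2.483e+01 -2.500e-01 -1.000e-02  0.000e+00] [ 0.4482 -0.1587  0.0981] [0.27 0.93 0.17] [ 0.034  0.063 -0.014] 4.0
```

Request:
jog_arm(steps=[[[0,0,0,0]]])

```text
time_s: 4.1
eef_pos: [0.4482, -0.1587, 0.0982]
tcp_rot: [0.122, 3.105, -0.03]
contact_force: [0.2, 0.5, -0.1]
finger_gap: 0.0854
```

Run:
```python
from h import *
s=get_state(); print(s['q'].round(4),s['qvel'].round(4),s['joint_efforts'].round(2),s['eef_pos'].round(4),s['contact_force'].round(2),s['moment'].round(3),s['time_s']);
```

```text
[-0.4747  0.1166 -0.5554  0.8598 -0.0029 -0.3962] [-0.002  -0.0065  0.0048 -0.0004 -0.     -0.0011] [-0.000e+00 -3.134e+01  2.499e+01 -2.900e-01 -1.000e-02 -0.000e+00] [ 0.4482 -0.1587  0.0982] [ 0.23  0.51 -0.08] [ 0.009  0.068 -0.   ] 4.1
```

Request:
jog_arm(steps=[[[0,0,-25,0],[0,0,-25,0]]])

```text
time_s: 4.3
eef_pos: [0.4432, -0.1561, 0.1455]
tcp_rot: [0.123, 3.113, -0.024]
contact_force: [0.9, 0.3, -0.2]
finger_gap: 0.0853
```

```bash
cat > st.py <<'E'
from h import *
import sys
s=get_state(); R,p=axes(); print('t',s['time_s'],'p',p.round(4),'z',R[:,2].round(4),'yaw',np.degrees(np.arctan2(R[1,1],R[0,1])).round(2),'F',s['contact_force'].round(2),'qv',np.abs(s['qvel']).max().round(3),'gap',round(float(s['finger_gap']),4))
E
python3 st.py
```

```text
t 4.3 p [ 0.4432 -0.1561  0.1455] z [ 0.025  -0.0161 -0.9996] yaw 85.48 F [ 0.89  0.29 -0.16] qv 0.589 gap 0.0853
```

Request:
jog_arm(steps=[[[0,0,0,0],[0,0,0,0],[0,0,0,0]]])

```text
time_s: 4.6
eef_pos: [0.4451, -0.157, 0.1479]
tcp_rot: [0.122, 3.108, -0.027]
contact_force: [0.3, -0.4, 0.6]
finger_gap: 0.0856
```

```bash
python3 st.py
```

```text
t 4.6 p [ 0.4451 -0.157   0.1479] z [ 0.03   -0.0186 -0.9994] yaw 85.48 F [ 0.3  -0.41  0.64] qv 0.014 gap 0.0856
```

Request:
jog_arm(steps=[[[25,0,0,0],[25,0,0,0],[0,0,0,0],[0,0,0,0]]])

```text
time_s: 5.0
eef_pos: [0.3926, -0.152, 0.1426]
tcp_rot: [0.122, 3.113, -0.023]
contact_force: [-0.0, -0.7, -0.6]
finger_gap: 0.0855
```

```bash
python3 st.py
```

```text
t 5.0 p [ 0.3926 -0.152   0.1426] z [ 0.0253 -0.0157 -0.9996] yaw 85.49 F [-0.04 -0.75 -0.63] qv 0.033 gap 0.0855
```

Request:
jog_arm(steps=[[[-8,0,0,0],[-8,0,0,0],[-8,0,0,0],[-8,0,0,0],[-4,0,0,0],[-2,0,0,0],[0,0,0,0]]])

```text
time_s: 5.7
eef_pos: [0.4382, -0.1561, 0.1432]
tcp_rot: [0.12, 3.111, -0.023]
contact_force: [-0.4, 0.3, 0.3]
finger_gap: 0.0854
```

```bash
python3 st.py
```

```text
t 5.7 p [ 0.4382 -0.1561  0.1432] z [ 0.0274 -0.0161 -0.9995] yaw 85.59 F [-0.37  0.28  0.26] qv 0.006 gap 0.0854
```

Request:
jog_arm(steps=[[[0,0,-10,0],[45,0,0,0],[45,0,0,0],[0,0,0,0],[0,0,0,0]]])

```text
time_s: 6.2
eef_pos: [0.346, -0.1491, 0.1532]
tcp_rot: [0.119, 3.11, -0.026]
contact_force: [0.9, 0.0, -0.2]
finger_gap: 0.0854
```

```bash
python3 st.py
```

```text
t 6.2 p [ 0.346  -0.1491  0.1532] z [ 0.029  -0.0178 -0.9994] yaw 85.61 F [ 0.87  0.05 -0.19] qv 0.044 gap 0.0854
```

Request:
jog_arm(steps=[[[-12,0,0,0],[-12,0,0,0],[-12,0,0,0],[-12,0,0,0],[-12,0,0,0],[-12,0,0,0],[-6,0,0,0],[-3,0,0,0]]])

```text
time_s: 7.0
eef_pos: [0.44, -0.1571, 0.1575]
tcp_rot: [0.115, 3.105, -0.029]
contact_force: [0.4, 1.2, -0.3]
finger_gap: 0.0854
```

```bash
python3 st.py
```

```text
t 7.0 p [ 0.44   -0.1571  0.1575] z [ 0.0337 -0.0198 -0.9992] yaw 85.75 F [ 0.39  1.17 -0.26] qv 0.069 gap 0.0854
```

Request:
jog_arm(steps=[[[0.5,0,4,0],[0.5,0,6,0],[0.5,0,6,0],[0.5,0,6,0],[0,0,6,0],[0,0,3,0],[0,0,1,0],[0,0,0,0]]])

```text
time_s: 7.8
eef_pos: [0.4361, -0.1568, 0.1212]
tcp_rot: [0.117, 3.109, -0.027]
contact_force: [0.1, 0.1, 0.5]
finger_gap: 0.0853
```

```bash
python3 st.py; python3 -c "
from h import *
print(togo([0.4373,-0.1546,0.084],np.radians(85.4)))"
```

```text
t 7.8 p [ 0.4361 -0.1568  0.1212] z [ 0.0297 -0.0182 -0.9994] yaw 85.69 F [0.06 0.05 0.5 ] qv 0.003 gap 0.0853
[[0.1, 2.9, 37.2], ('twist', np.float64(0.0051), 'cur', np.float64(1.4956))]
```

Request:
jog_arm(steps=[[[0,1,4,0.005],[0,1,6,0],[0,1,6,0],[0,0,6,0],[0,0,6,0],[0,0,3,0],[0,0,1,0],[0,0,0,0]]])

```text
time_s: 8.6
eef_pos: [0.4377, -0.1542, 0.0865]
tcp_rot: [0.125, 3.108, -0.027]
contact_force: [-0.3, -0.9, 0.5]
finger_gap: 0.0852
```

```bash
python3 st.py; python3 -c "
from h import *
print(togo([0.4373,-0.1546,0.084],np.radians(85.4)))"
```

```text
t 8.6 p [ 0.4377 -0.1542  0.0865] z [ 0.0301 -0.0184 -0.9994] yaw 85.39 F [-0.34 -0.94  0.54] qv 0.003 gap 0.0852
[[0.5, -0.3, 2.4], ('twist', np.float64(-0.0001), 'cur', np.float64(1.4904))]
```

Request:
jog_arm(steps=[[[0,0,1,0],[0,0,0,0],[0,0,0,0],[0,0,0,0],[0,0,0,0],[0,0,0,0],[0,0,0,0],[0,0,0,0]]], hand=-1, newtons=50)

```text
time_s: 9.4
eef_pos: [0.4384, -0.1547, 0.0862]
tcp_rot: [0.125, 3.107, -0.028]
contact_force: [-0.1, 0.6, 0.3]
finger_gap: 0.0237
```

```bash
python3 st.py
```

```text
t 9.4 p [ 0.4384 -0.1547  0.0862] z [ 0.0317 -0.0192 -0.9993] yaw 85.38 F [-0.14  0.55  0.28] qv 0.001 gap 0.0237
```

Request:
jog_arm(steps=[[[0,0,-5,0],[0,0,-10,0],[0,0,-15,0],[0,0,-20,0],[0,0,-25,0],[0,0,-25,0],[0,0,-12,0],[0,0,-5,0]]])

```text
time_s: 10.2
eef_pos: [0.4323, -0.151, 0.2095]
tcp_rot: [0.125, 3.11, -0.025]
contact_force: [0.1, -0.4, -2.3]
finger_gap: 0.0232
```

```bash
python3 st.py
python3 - <<'E'
from h import *
snap('wrist','w4'); snap('scene','s4')
a=load('w4')['frame']; b=load('s4')['frame'][130:270,200:380]
cv2.imwrite('pics/s4c.png',cv2.resize(b,None,fx=4,fy=4,interpolation=cv2.INTER_CUBIC)[:,:,::-1])
E
```

```text
t 10.2 p [ 0.4323 -0.151   0.2095] z [ 0.0282 -0.017  -0.9995] yaw 85.4 F [ 0.14 -0.43 -2.26] qv 0.124 gap 0.0232
```

View pics/w4.png

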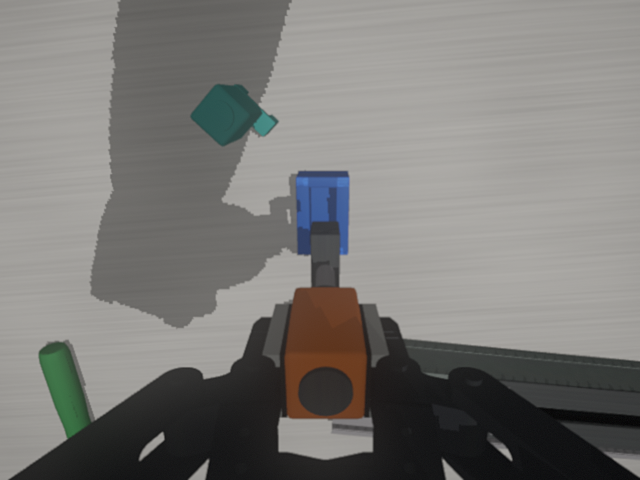

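View pics/s4c.png

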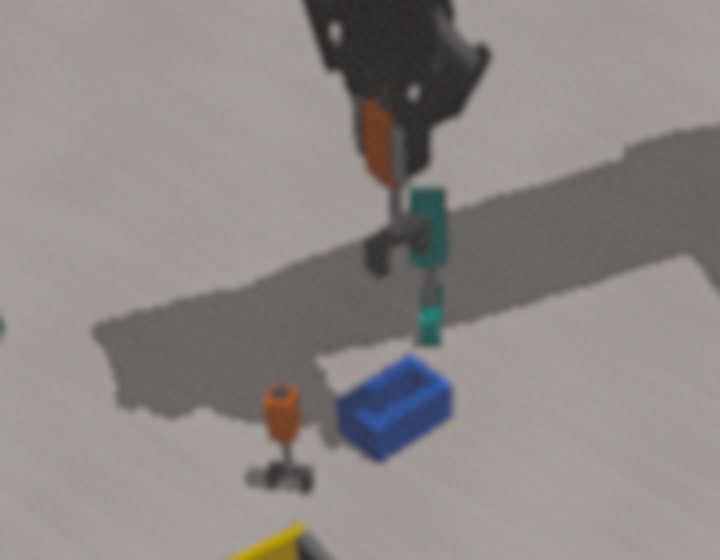

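The crop shows the key out of the holder and held between the pads with its foot free. Its stud is at wrist pixel (326,391). Next I'll work out the move to the mouth.

```bash
cat >> h.py <<'E'
from scipy.spatial.transform import Rotation as Ro
GP=np.array([0.4384,-0.1547,0.0862]); GR=cv2.Rodrigues(np.array([0.125,3.107,-0.028]))[0]
KW=np.array([0.4373,-0.1546,0.006])
k_o=GR.T@(KW-GP); k_up=GR.T@np.array([0,0,1.]); 
k_ax=np.array([k_up[0],0,k_up[2]]); k_ax/=np.linalg.norm(k_ax)
k_o=np.array([k_o[0],0,k_o[2]])      # pads centre it in y
FH=np.radians(79.3); FD=np.array([np.cos(FH),np.sin(FH),0]); FN=np.array([FD[1],-FD[0],0])
FO=np.array([0.6233,0.0540,0])+0.0003*FN
def fpt(x,y,z): return FO+x*FN+y*FD+np.array([0,0,z])
def keynow():
    R,p=axes(); K=p+R@k_o; r=K-FO
    return 'key in fixture mm x %.1f y %.1f z %.1f'%(1000*r@FN,1000*r@FD,1000*K[2]),'axis',(R@k_ax).round(3)
def gokey(x,y,z,h=FH):
    R,p=axes(); cur=np.arctan2(R[1,1],R[0,1]); e=(h-cur+np.pi/2)%np.pi-np.pi/2
    R2=Ro.from_rotvec([0,0,e]).as_matrix()@R; tcp=fpt(x,y,z)-R2@k_o
    return 'tool mm',(R.T@(tcp-p)*1000).round(1),'in target axes',(R2.T@(tcp-p)*1000).round(1),'twist',round(-e,4)
E
python3 - <<'E'
from h import *
print(k_o,k_ax,k_up); print(keynow()); print(gokey(0,-.1200,.110))
w=load('w4'); R,t=extr(w); T,p=cv2.Rodrigues(w['state']['tcp_rot'])[0],w['state']['eef_pos']
s=onplane(w,[(326,391)],w['state']['eef_pos'][2]+0.030)[0]; d=bydepth(w,[(326,391),(326,388)])
print('stud world',d, 'tool', (T.T@(d-p).T).T, 'pred', k_o+k_ax*0.110)
# foot bottom check
V,U=np.mgrid[0:480,0:640]
P=bydepth(w,np.c_[U.ravel(),V.ravel()]); TP=((P-p)@T).reshape(480,640,3)
f=(np.abs(TP[:,:,1])<0.03)&(TP[:,:,2]>0.05)&(TP[:,:,2]<0.085)&(U>280)&(U<370)&(V>200)&(V<290)
print('foot pts tool',f.sum(),np.percentile(TP[f],[2,50,98],axis=0).round(4))
E
```

```text
[0.00372196 0.         0.08010982] [-0.03264884  0.         -0.99946688] [-0.03264428 -0.01670442 -0.99932743]
('key in fixture mm x -151.1 y -238.3 z 128.6', 'axis', array([0.004, 0.014, 1.   ]))
('tool mm', array([-162.3,  101.7,   21.9]), 'in target axes', array([-150.6,  118.4,   21.4]), 'twist', np.float64(0.1064))
stud world [[ 0.42947579 -0.14855789  0.24149537]
 [ 0.42967961 -0.14859339  0.23993276]] tool [[ 0.00205379  0.00176018 -0.03208594]
 [ 0.00189395  0.00176405 -0.03051783]] pred [ 0.00013059  0.         -0.02983154]
foot pts tool 1599 [[-0.0023 -0.0052  0.052 ]
 [ 0.0158  0.0015  0.056 ]
 [ 0.0235  0.0082  0.0753]]
```

Request:
jog_arm(steps=[[[-6,4,0,0.053],[-12,9,0,0.053],[-25,20,3,0],[-35,25,4,0],[-35,27,4,0],[-25,20,3,0],[-10,9,2,0],[-4,3,1,0]]])

```text
time_s: 11.1
eef_pos: [0.6022, -0.0596, 0.1839]
tcp_rot: [0.304, 3.114, -0.02]
contact_force: [-0.7, 0.1, -2.3]
finger_gap: 0.0235
```

```bash
python3 st.py;  python3 -c "
from h import *
print(keynow(),gokey(0,-.120,.06))"
```

```text
t 11.1 p [ 0.6022 -0.0596  0.1839] z [ 0.0117 -0.0137 -0.9998] yaw 78.85 F [-0.7   0.08 -2.26] qv 0.098 gap 0.0235
('key in fixture mm x -2.5 y -116.4 z 103.7', 'axis', array([0.02 , 0.007, 1.   ])) ('tool mm', array([-1.9, -3.1, 43.8]), 'in target axes', array([-1.9, -3.1, 43.8]), 'twist', np.float64(-0.0079))
```

Request:
jog_arm(steps=[[[-1,-1,4,-0.008],[-1,-1,7,0],[0,-1,8,0],[0,0,8,0],[0,0,6,0],[0,0,3,0],[0,0,1,0],[0,0,0,0]]])

```text
time_s: 11.9
eef_pos: [0.5975, -0.0662, 0.1417]
tcp_rot: [0.298, 3.122, -0.021]
contact_force: [-0.4, -0.3, -1.7]
finger_gap: 0.0236
```

```bash
python3 st.py;  python3 -c "
from h import *
print(keynow(),gokey(0,-.120,.05))
c=snap('scene','s5'); snap('wrist','w5')
cv2.imwrite('pics/s5c.png',cv2.resize(c['frame'][200:360,210:400],None,fx=4.2,fy=3.7,interpolation=cv2.INTER_CUBIC)[:,:,::-1])
"
```

```text
t 11.9 p [ 0.5975 -0.0662  0.1417] z [ 0.0037 -0.0137 -0.9999] yaw 79.11 F [-0.39 -0.32 -1.75] qv 0.003 gap 0.0236
('key in fixture mm x -6.6 y -123.9 z 61.6', 'axis', array([0.028, 0.007, 1.   ])) ('tool mm', array([-6.5,  4.1, 11.6]), 'in target axes', array([-6.5,  4.1, 11.6]), 'twist', np.float64(-0.0034))
```

View pics/s5c.png

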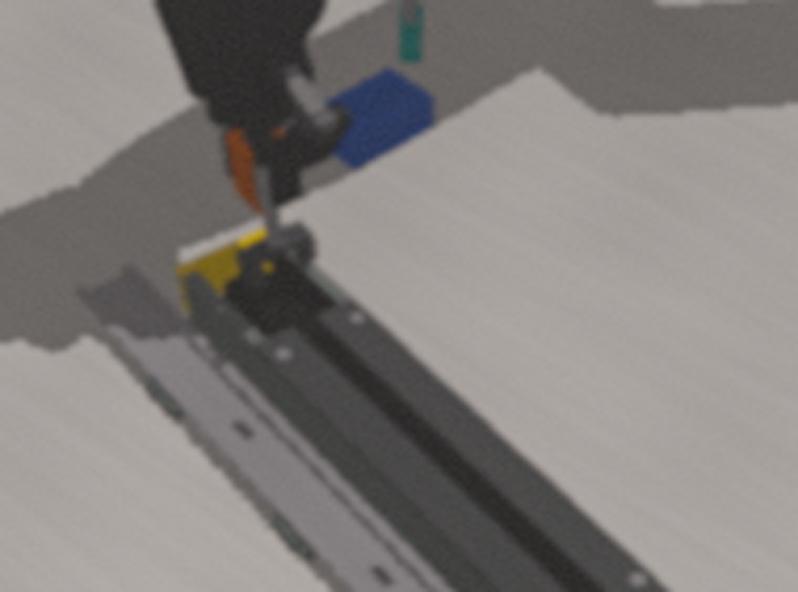

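View pics/w5.png

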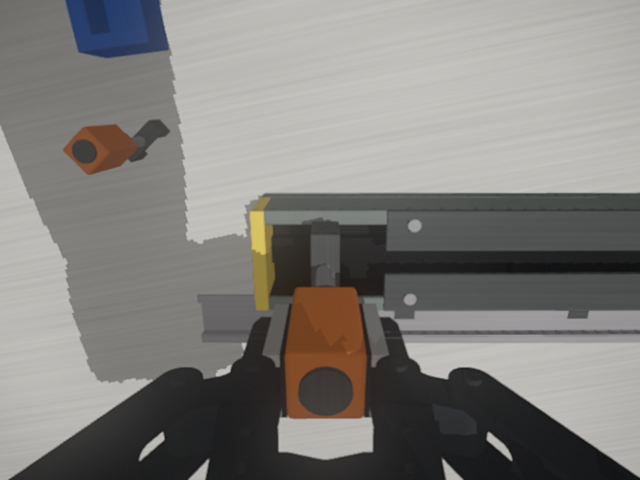

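The wrist view shows the foot at (324,245) over the dark mouth at (328,260), with the yellow wall at (260,255) and the slot along row 262. I'll measure the offset directly in this one view.

Run:
```python
from h import *
w=load('w5'); V,U=np.mgrid[0:480,0:640]
P=bydepth(w,np.c_[U.ravel(),V.ravel()]).reshape(480,640,3)
pl=(P[:,:,2]>0.046)&(P[:,:,2]<0.058)
A=[];B=[];C=[]
for u in range(440,630,3):
    col=pl[:,u]; r=np.nonzero(col[190:320])[0]+190
    g=[(a,b) for a,b in zip(r[:-1],r[1:]) if b-a>6]
    if g: a,b=g[0]; A.append((u,a+.5)); B.append((u,b-.5)); C.append((u,r[0]-.5))
for n,L in (('slot near',A),('slot far',B),('outer near',C)):
    W=onplane(w,L,0.052); r=W-FO; print(n,'x mm med',np.median(1000*r@FN).round(2),'slope',np.degrees(np.polyfit(r@FD,r@FN,1)[0]).round(2))
# plate start edge
e=[]
for v in list(range(215,248))+list(range(280,292)):
    # left edge by z jump: near wall rim also at 52 -> restrict inside channel
    r=np.nonzero(pl[v,340:420])[0]
    if len(r): e.append((r[0]+340-.5,v))
W=onplane(w,e,0.052)-FO; print('plate edge y',(1000*W@FD)[12:].round(1).tolist()[::5])
# foot
f=(U>300)&(U<350)&(V>210)&(V<285)&(P[:,:,2]>0.056)&(P[:,:,2]<0.100)
r=P[f]-FO; print('foot',f.sum(),'x',np.percentile(1000*r@FN,[1,50]).round(1),'y',np.percentile(1000*r@FD,[1,99]).round(1),'z',np.percentile(1000*P[f][:,2],[1,50,99]).round(1))
print(keynow())
```

```text
slot near x mm med -6.49 slope 0.02
slot far x mm med 6.73 slope 0.03
outer near x mm med -30.49 slope -0.21
plate edge y [-89.3, -89.2, -89.0, -88.9, -88.8, -89.0, -88.9]
foot 1715 x [-26.5 -17.7] y [-128.9 -115.3] z [65.  85.8 99. ]
('key in fixture mm x -6.1 y -123.8 z 62.0', 'axis', array([0.028, 0.008, 1.   ]))
```

Request:
jog_arm(steps=[[[-7,2,0,0],[0,0,0,0],[0,0,0,0]]])

```text
time_s: 12.3
eef_pos: [0.6069, -0.0655, 0.1433]
tcp_rot: [0.296, 3.119, -0.021]
contact_force: [-0.3, 0.2, -2.2]
finger_gap: 0.0235
```

```bash
python3 st.py;  python3 -c "
from h import *
print(keynow(),gokey(0,-.120,.03))"
```

```text
t 12.3 p [ 0.6069 -0.0655  0.1433] z [ 0.007  -0.0143 -0.9999] yaw 79.14 F [-0.28  0.18 -2.24] qv 0.017 gap 0.0235
('key in fixture mm x 2.8 y -121.4 z 63.1', 'axis', array([0.025, 0.008, 1.   ])) ('tool mm', array([ 3.2,  1.9, 33.1]), 'in target axes', array([ 3.1,  1.9, 33.1]), 'twist', np.float64(-0.0028))
```

Request:
jog_arm(steps=[[[0,0,3,-0.003],[0,0,5,0],[0,0,3,0],[0,0,1,0],[0,0,0,0]]])

```text
time_s: 12.8
eef_pos: [0.6069, -0.0655, 0.13]
tcp_rot: [0.291, 3.12, -0.021]
contact_force: [0.5, 0.5, -1.7]
finger_gap: 0.0236
```

```bash
python3 st.py;  python3 - <<'E'
from h import *
print(keynow(),gokey(0,-.120,.03))
w=snap('wrist','w6')
V,U=np.mgrid[0:480,0:640]
P=bydepth(w,np.c_[U.ravel(),V.ravel()]).reshape(480,640,3)
f=(U>300)&(U<350)&(V>200)&(V<285)&(P[:,:,2]>0.056)&(P[:,:,2]<0.100)
r=P[f]-FO; print('foot',f.sum(),'x',np.percentile(1000*r@FN,[1,50]).round(1),'y',np.percentile(1000*r@FD,[1,99]).round(1),'z',np.percentile(1000*P[f][:,2],[1,50,99]).round(1))
E
```

```text
t 12.8 p [ 0.6069 -0.0655  0.13  ] z [ 0.0065 -0.0142 -0.9999] yaw 79.34 F [ 0.47  0.49 -1.74] qv 0.002 gap 0.0236
('key in fixture mm x 2.8 y -121.5 z 49.9', 'axis', array([0.026, 0.008, 1.   ])) ('tool mm', array([ 3. ,  1.7, 19.8]), 'in target axes', array([ 3. ,  1.7, 19.8]), 'twist', np.float64(0.0006))
foot 1783 x [-17.3  -6.9] y [-126.5 -112.9] z [57.  74.  95.2]
```

View pics/w6.png

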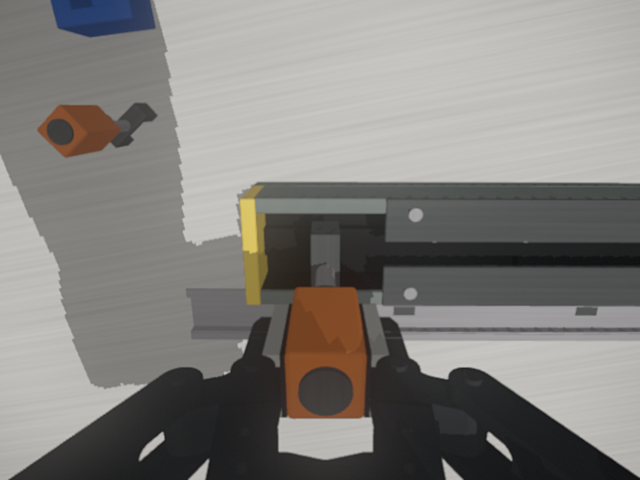

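Request:
jog_arm(steps=[[[1,0,0,0],[1,0,2,0],[0,0,3,0],[0,0,1,0],[0,0,0,0]]])

```text
time_s: 13.35
eef_pos: [0.6049, -0.0653, 0.1238]
tcp_rot: [0.291, 3.12, -0.021]
contact_force: [-0.5, 0.5, -1.8]
finger_gap: 0.0235
```

```bash
python3 st.py;  python3 - <<'E'
from h import *
print(keynow(),gokey(0,-.120,.03))
w=snap('wrist','w7')
V,U=np.mgrid[0:480,0:640]
P=bydepth(w,np.c_[U.ravel(),V.ravel()]).reshape(480,640,3)
f=(U>300)&(U<350)&(V>200)&(V<285)&(P[:,:,2]>0.056)&(P[:,:,2]<0.100)
r=P[f]-FO; print('foot',f.sum(),'x',np.percentile(1000*r@FN,[1,50]).round(1),'y',np.percentile(1000*r@FD,[1,99]).round(1),'z',np.percentile(1000*P[f][:,2],[1,50,99]).round(1))
E
```

```text
t 13.35 p [ 0.6049 -0.0653  0.1238] z [ 0.007  -0.0143 -0.9999] yaw 79.33 F [-0.51  0.53 -1.83] qv 0.002 gap 0.0235
('key in fixture mm x 0.8 y -121.6 z 43.7', 'axis', array([0.025, 0.008, 1.   ])) ('tool mm', array([ 0.9,  1.8, 13.7]), 'in target axes', array([ 0.9,  1.8, 13.7]), 'twist', np.float64(0.0006))
foot 1685 x [-19.2  -8. ] y [-126.6 -113.1] z [57.1 67.9 88.6]
```

Request:
jog_arm(steps=[[[0.5,0,2,0],[0,0,4,0],[0,0,4,0],[0,0,3,0],[0,0,1,0],[0,0,0,0]]])

```text
time_s: 14.0
eef_pos: [0.6044, -0.0654, 0.1084]
tcp_rot: [0.291, 3.12, -0.021]
contact_force: [1.1, -0.4, -1.5]
finger_gap: 0.0236
```

```bash
python3 st.py;  python3 -c "
from h import *
print(keynow())"
```

```text
t 14.0 p [ 0.6044 -0.0654  0.1084] z [ 0.0067 -0.0143 -0.9999] yaw 79.33 F [ 1.1  -0.36 -1.53] qv 0.003 gap 0.0236
('key in fixture mm x 0.3 y -121.8 z 28.3', 'axis', array([0.025, 0.008, 1.   ]))
```

Request:
jog_arm(steps=[[[0,0,2,0],[0,0,2,0],[0,0,0,0]]])

```text
time_s: 14.3
eef_pos: [0.6046, -0.0655, 0.1042]
tcp_rot: [0.291, 3.12, -0.021]
contact_force: [0.3, -0.0, -1.4]
finger_gap: 0.0235
```

Request:
jog_arm(steps=[[[0,0,2,0],[0,0,1,0],[0,0,0,0]]])

```text
time_s: 14.6
eef_pos: [0.605, -0.0656, 0.102]
tcp_rot: [0.291, 3.119, -0.021]
contact_force: [-1.4, 1.0, 1.4]
finger_gap: 0.0234
```

```bash
python3 st.py;  python3 -c "
from h import *
print(keynow())"
```

```text
t 14.6 p [ 0.605  -0.0656  0.102 ] z [ 0.0079 -0.0145 -0.9999] yaw 79.33 F [-1.4   1.02  1.39] qv 0.009 gap 0.0234
('key in fixture mm x 1.1 y -121.9 z 21.9', 'axis', array([0.024, 0.008, 1.   ]))
```

Request:
jog_arm(steps=[[[0.5,0,2,0],[0,0,2,0],[0,0,0,0],[0,0,0,0]]])

```text
time_s: 15.0
eef_pos: [0.6049, -0.0656, 0.0991]
tcp_rot: [0.291, 3.118, -0.022]
contact_force: [-1.0, 0.0, 3.1]
finger_gap: 0.0233
```

```bash
python3 st.py;  python3 -c "
from h import *
print(keynow())"
```

```text
t 15.0 p [ 0.6049 -0.0656  0.0991] z [ 0.0091 -0.0148 -0.9998] yaw 79.34 F [-0.95  0.01  3.08] qv 0.001 gap 0.0233
('key in fixture mm x 1.1 y -122.0 z 19.0', 'axis', array([0.023, 0.009, 1.   ]))
```

Request:
jog_arm(steps=[[[0.3,3,0,0],[0.3,5,0,0],[0,5,0,0],[0,5,0,0],[0,3,0,0],[0,1,0,0]]])

```text
time_s: 15.6
eef_pos: [0.6103, -0.0447, 0.0998]
tcp_rot: [0.293, 3.114, -0.032]
contact_force: [-0.8, -1.7, 2.8]
finger_gap: 0.0233
```

```bash
python3 st.py;  python3 -c "
from h import *
print(keynow())"
```

```text
t 15.6 p [ 0.6103 -0.0447  0.0998] z [ 0.012  -0.0217 -0.9997] yaw 79.25 F [-0.83 -1.66  2.77] qv 0.021 gap 0.0233
('key in fixture mm x 2.8 y -100.9 z 19.7', 'axis', array([0.02 , 0.016, 1.   ]))
```

Request:
jog_arm(steps=[[[0.6,2,0,0],[0.6,4,0,0],[0.6,5,0,0],[0.4,5,0,0],[0.3,5,0,0],[0.3,3,0,0],[0,1,0,0]]])

```text
time_s: 16.3
eef_pos: [0.6132, -0.0175, 0.0996]
tcp_rot: [0.292, 3.112, -0.033]
contact_force: [-0.8, -2.0, 1.2]
finger_gap: 0.0237
```

```bash
python3 st.py;  python3 -c "
from h import *
print(keynow())"
```

```text
t 16.3 p [ 0.6132 -0.0175  0.0996] z [ 0.0138 -0.0223 -0.9997] yaw 79.26 F [-0.79 -2.02  1.22] qv 0.021 gap 0.0237
('key in fixture mm x 0.8 y -73.6 z 19.4', 'axis', array([0.018, 0.016, 1.   ]))
```

Request:
jog_arm(steps=[[[0.2,2,1,0],[0.2,4,1,0],[0.3,5,0.5,0],[0.3,5,0,0],[0.3,4,0,0],[0.2,2,0,0],[0,1,0,0],[0,0,0,0]]])

```text
time_s: 17.1
eef_pos: [0.6168, 0.007, 0.0969]
tcp_rot: [0.292, 3.111, -0.035]
contact_force: [0.6, -2.9, 3.3]
finger_gap: 0.0236
```

```bash
python3 st.py;  python3 -c "
from h import *
print(keynow()); snap('wrist','w8'); s=get_state(); print(s['contact_force'])"
```

```text
t 17.1 p [0.6168 0.007  0.0969] z [ 0.0146 -0.0241 -0.9996] yaw 79.25 F [ 0.64 -2.95  3.32] qv 0.003 gap 0.0236
('key in fixture mm x -0.2 y -49.1 z 16.7', 'axis', array([0.018, 0.018, 1.   ]))
[-1.13023349 -1.54414303  3.17256758]
```

View pics/w8.png

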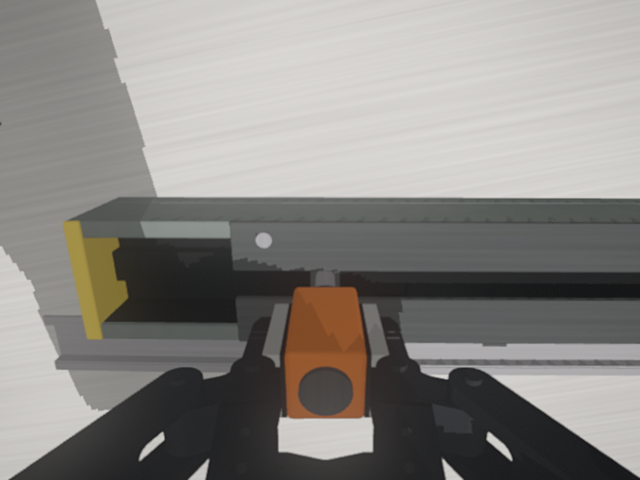

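The wrist view shows the shank at (324,280) inside the slot (rows 270–296), so the foot is under the cover. I'll start fine steps now and watch Fz.

Request:
jog_arm(steps=[[[0.1,2,0,0],[0.1,3,0,0],[0.1,3,0,0],[0,2,0,0]]])

```text
time_s: 17.55
eef_pos: [0.6183, 0.0169, 0.0967]
tcp_rot: [0.294, 3.111, -0.035]
contact_force: [0.1, -2.2, 2.2]
finger_gap: 0.0232
```

Request:
jog_arm(steps=[[[0.1,2,0,0],[0.1,2,0,0]]])

```text
time_s: 17.75
eef_pos: [0.6189, 0.0213, 0.0965]
tcp_rot: [0.294, 3.111, -0.036]
contact_force: [-0.5, -2.3, 3.7]
finger_gap: 0.0234
```

```bash
python3 st.py;  python3 -c "
from h import *
print(keynow())"
```

```text
t 17.75 p [0.6189 0.0213 0.0965] z [ 0.0143 -0.0242 -0.9996] yaw 79.19 F [-0.53 -2.32  3.74] qv 0.036 gap 0.0234
('key in fixture mm x -0.8 y -34.6 z 16.4', 'axis', array([0.018, 0.018, 1.   ]))
```

Request:
jog_arm(steps=[[[-0.2,2,0,0],[-0.2,2,0,0]]])

```text
time_s: 17.95
eef_pos: [0.6197, 0.0255, 0.0963]
tcp_rot: [0.294, 3.112, -0.036]
contact_force: [-0.3, -3.1, 3.1]
finger_gap: 0.0233
```

Request:
jog_arm(steps=[[[-0.1,2,0,0],[-0.1,2,0,0]]])

```text
time_s: 18.15
eef_pos: [0.6206, 0.0297, 0.0962]
tcp_rot: [0.294, 3.112, -0.036]
contact_force: [-0.4, -2.3, 3.7]
finger_gap: 0.0231
```

```bash
python3 st.py;  python3 -c "
from h import *
print(keynow())"
```

```text
t 18.15 p [0.6206 0.0297 0.0962] z [ 0.0131 -0.0243 -0.9996] yaw 79.19 F [-0.44 -2.34  3.68] qv 0.035 gap 0.0231
('key in fixture mm x -0.8 y -26.1 z 16.0', 'axis', array([0.019, 0.018, 1.   ]))
```

Request:
jog_arm(steps=[[[-0.2,2,-0.1,0],[-0.2,2,-0.1,0]]])

```text
time_s: 18.35
eef_pos: [0.6218, 0.0339, 0.0962]
tcp_rot: [0.294, 3.112, -0.036]
contact_force: [-0.7, -2.0, 2.9]
finger_gap: 0.0233
```

Request:
jog_arm(steps=[[[-0.1,2,-0.1,0],[-0.1,2,-0.1,0]]])

```text
time_s: 18.55
eef_pos: [0.623, 0.0381, 0.0964]
tcp_rot: [0.294, 3.112, -0.036]
contact_force: [-1.5, -3.3, 3.6]
finger_gap: 0.0233
```

Request:
jog_arm(steps=[[[-0.1,2,-0.1,0],[-0.1,2,-0.1,0]]])

```text
time_s: 18.75
eef_pos: [0.6228, 0.0435, 0.095]
tcp_rot: [0.293, 3.115, -0.032]
contact_force: [-0.6, -5.0, 2.3]
finger_gap: 0.0236
```

```bash
python3 st.py;  python3 -c "
from h import *
print(keynow())"
```

```text
t 18.75 p [0.6228 0.0435 0.095 ] z [ 0.0107 -0.0217 -0.9997] yaw 79.25 F [-0.62 -5.03  2.28] qv 0.055 gap 0.0236
('key in fixture mm x -1.4 y -11.9 z 14.8', 'axis', array([0.021, 0.016, 1.   ]))
```

```bash
python3 -c "
from h import *
for i in range(3):
    s=get_state(); print(s['time_s'],s['contact_force'].round(1),s['moment'].round(2),keynow()[0]); snap('wrist','w9')
print(get_state()['contact_force'])
"
```

```text
18.75 [-0.6 -5.   2.3] [-1.41  0.05  0.03] key in fixture mm x -1.4 y -11.9 z 14.8
18.8 [-0.4 -1.8 -1.3] [-0.51 -0.03  0.05] key in fixture mm x -1.4 y -12.1 z 14.8
18.85 [-0.2 -2.7 -1.8] [-0.5   0.01  0.02] key in fixture mm x -1.4 y -12.1 z 14.8
[ 0.39181391 -1.3385498  -2.43721748]
```

View pics/w9.png

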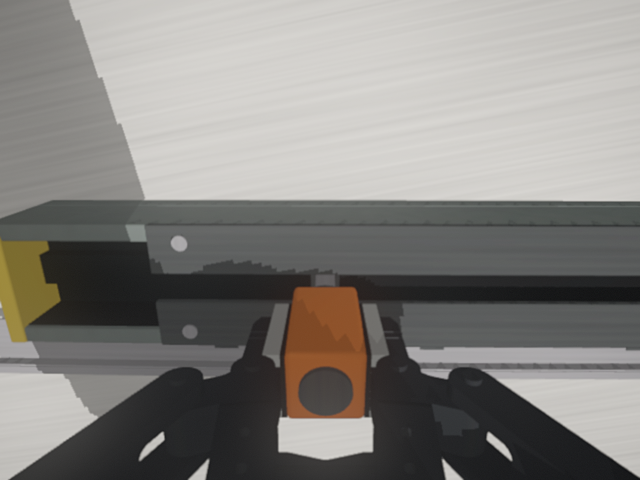

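Fz has gone from +3.5 N to about −2 N, so the foot has dropped at y ≈ −12 mm. I'll back off a touch to ease the wall contact, then press lightly to confirm the new depth.

Request:
jog_arm(steps=[[[-0.5,-1,0,0],[-0.3,0,0,0],[0,0,0,0]]])

```text
time_s: 19.2
eef_pos: [0.6229, 0.0431, 0.0945]
tcp_rot: [0.293, 3.116, -0.028]
contact_force: [0.0, -0.6, -0.1]
finger_gap: 0.0234
```

```bash
python3 -c "
from h import *
for i in range(3):
    s=get_state(); print(s['time_s'],s['contact_force'].round(1),s['moment'].round(2),keynow()); camera('scene')
"
```

```text
19.2 [ 0.  -0.6 -0.1] [-0.29  0.06 -0.  ] ('key in fixture mm x -1.3 y -12.2 z 14.4', 'axis', array([0.023, 0.013, 1.   ]))
19.25 [-0.5 -1.6 -0.9] [-0.2   0.06  0.02] ('key in fixture mm x -1.3 y -12.2 z 14.4', 'axis', array([0.022, 0.013, 1.   ]))
19.3 [-0.1 -0.9 -0.6] [-0.2   0.08 -0.05] ('key in fixture mm x -1.3 y -12.2 z 14.4', 'axis', array([0.023, 0.013, 1.   ]))
```

Request:
jog_arm(steps=[[[0,0,1.5,0],[0,0,1,0],[0,0,0,0]]])

```text
time_s: 19.65
eef_pos: [0.6229, 0.043, 0.0928]
tcp_rot: [0.293, 3.116, -0.028]
contact_force: [-0.3, -0.7, 1.8]
finger_gap: 0.0234
```

```bash
python3 -c "
from h import *
for i in range(3):
    s=get_state(); print(s['time_s'],s['contact_force'].round(1),s['moment'].round(2),keynow()); camera('scene')
"
```

```text
19.65 [-0.3 -0.7  1.8] [-0.23  0.32  0.  ] ('key in fixture mm x -1.3 y -12.2 z 12.6', 'axis', array([0.022, 0.013, 1.   ]))
19.7 [-1.1 -0.   2.2] [-0.17  0.31  0.02] ('key in fixture mm x -1.3 y -12.2 z 12.7', 'axis', array([0.022, 0.013, 1.   ]))
19.75 [-1.3 -1.   2.2] [-0.16  0.33 -0.05] ('key in fixture mm x -1.3 y -12.2 z 12.7', 'axis', array([0.022, 0.013, 1.   ]))
```

Contact now starts at z ≈ 14 mm, which is the notch floor; in the mouth it started at about 22 mm. I'll ease the pressure off and release.

Request:
jog_arm(steps=[[[-0.7,0,-1,0],[0,0,0,0],[0,0,0,0]]])

```text
time_s: 20.1
eef_pos: [0.6231, 0.043, 0.0938]
tcp_rot: [0.293, 3.117, -0.028]
contact_force: [-1.7, 0.5, 1.2]
finger_gap: 0.0237
```

```bash
python3 -c "
from h import *
for i in range(2):
    s=get_state(); print(s['time_s'],s['contact_force'].round(1),s['moment'].round(2),keynow()); camera('scene')
"
```

```text
20.1 [-1.7  0.5  1.2] [-0.18  0.3  -0.02] ('key in fixture mm x -1.2 y -12.2 z 13.6', 'axis', array([0.023, 0.013, 1.   ]))
20.15 [-1.1 -1.   1.5] [-0.19  0.32  0.06] ('key in fixture mm x -1.2 y -12.2 z 13.6', 'axis', array([0.023, 0.013, 1.   ]))
```

Request:
jog_arm(steps=[[[0,0,0,0],[0,0,0,0],[0,0,0,0],[0,0,0,0],[0,0,0,0],[0,0,0,0],[0,0,0,0],[0,0,0,0]]], hand=0.7)

```text
time_s: 21.0
eef_pos: [0.6246, 0.0439, 0.0934]
tcp_rot: [0.292, 3.115, -0.024]
contact_force: [0.2, 0.2, -0.1]
finger_gap: 0.0722
```

```bash
python3 st.py; python3 -c "
from h import *
snap('wrist','w10')"
```

```text
t 21.0 p [0.6246 0.0439 0.0934] z [ 0.0117 -0.0165 -0.9998] yaw 79.29 F [ 0.21  0.19 -0.11] qv 0.001 gap 0.0722
```

View pics/w10.png

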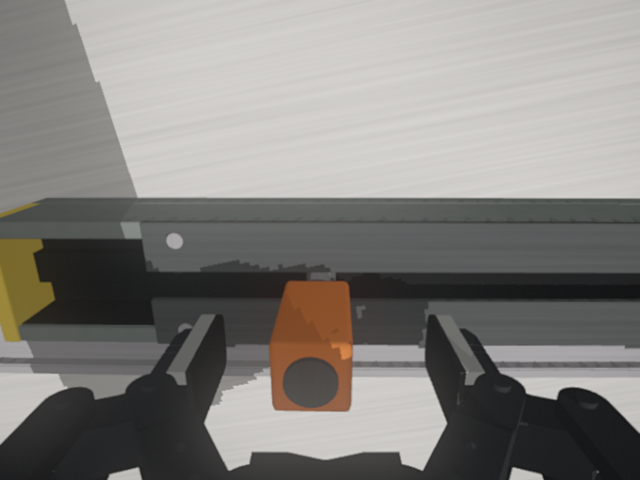

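Released; the stud is now at (310,382) against (326,391) while held, so the key may be leaning slightly. I'll retreat and measure the tilt.

Request:
jog_arm(steps=[[[0,0,-4,0],[0,0,-8,0],[0,0,-12,0],[0,0,-15,0],[0,0,-15,0],[0,0,-15,0],[0,0,-10,0],[0,0,-4,0]]])

```text
time_s: 21.85
eef_pos: [0.6243, 0.0453, 0.1851]
tcp_rot: [0.292, 3.112, -0.024]
contact_force: [0.0, -0.6, 0.2]
finger_gap: 0.0725
```

Request:
jog_arm(steps=[[[10,0,-5,0],[20,0,-10,0],[25,0,-10,0],[25,0,-10,0],[15,0,-5,0],[5,0,0,0],[0,0,0,0],[0,0,0,0]]])

```text
time_s: 22.65
eef_pos: [0.5169, 0.0656, 0.2231]
tcp_rot: [0.292, 3.117, -0.024]
contact_force: [0.0, -0.8, 0.7]
finger_gap: 0.0727
```

```bash
python3 st.py
python3 - <<'E'
from h import *
w=snap('wrist','w11'); s=snap('scene','s11')
cv2.imwrite('pics/s11c.png',cv2.resize(s['frame'][200:400,210:400],None,fx=4,fy=3,interpolation=cv2.INTER_CUBIC)[:,:,::-1])
for n,c in (('w',w),('s',s)):
    V,U=np.mgrid[0:480,0:640]; P=bydepth(c,np.c_[U.ravel(),V.ravel()]).reshape(480,640,3)
    r=P-FO; X,Y,Z=1000*r@FN,1000*r@FD,1000*P[:,:,2]
    m=(comp(c,(2,100,30),(18,255,255))>0)&(abs(X)<40)&(Y>-50)&(Y<30)&(Z>60)
    if m.sum()<20: print(n,'none',m.sum()); continue
    print(n,m.sum(),'X',np.percentile(X[m],[2,98]).round(1),'Y',np.percentile(Y[m],[2,98]).round(1),'Z',np.percentile(Z[m],[2,50,98]).round(1))
    for z0 in range(75,125,6):
        k=m&(Z>=z0)&(Z<z0+6)
        if k.sum()>8: print(z0,k.sum(),'X',np.percentile(X[k],[4,50,96]).round(1),'Y',np.percentile(Y[k],[4,50,96]).round(1))
    t=(abs(X)<14)&(abs(Y+12)<16)&(Z>116)&(Z<132)
    if t.sum()>20:
        A=np.c_[X[t],Y[t],np.ones(t.sum())]; print('top centre',X[t].mean(),Y[t].mean(),Z[t].mean(),'rect',cv2.minAreaRect(np.c_[X[t],Y[t]].astype(np.float32)))
E
```

```text
t 22.65 p [0.5169 0.0656 0.2231] z [ 0.0096 -0.0164 -0.9998] yaw 79.28 F [ 0.01 -0.8   0.66] qv 0.011 gap 0.0727
w 1793 X [-14.4   7.8] Y [-21.9   0.4] Z [ 80.1 112.6 124.1]
75 57 X [-14.2 -13.6 -12.8] Y [-21.8  -9.7   0.1]
81 142 X [-14.3 -13.8 -13.1] Y [-21.5 -11.1   0.1]
87 146 X [-14.3 -13.7 -13. ] Y [-21.5 -10.6  -0. ]
93 163 X [-14.4 -13.7 -12.7] Y [-21.6 -10.8  -0.1]
99 168 X [-14.3 -13.7 -12.8] Y [-21.3 -10.8  -0.2]
105 176 X [-14.3 -13.6 -12.8] Y [-21.7 -10.6  -0.3]
111 178 X [-14.4 -13.6 -12.8] Y [-21.2 -10.5  -0.3]
117 509 X [-14.1 -11.2   8.2] Y [-21.7 -11.    0.3]
123 254 X [-13.   -5.8   7.8] Y [-21.1  -9.3  -0.4]
top centre -4.368702307250692 -10.597584046774644 122.96353747922247 rect ((-1.837930679321289, -10.87287712097168), (24.291296005249023, 23.79286766052246), 0.3767752945423126)
s 315 X [-10.2  12.8] Y [-23.6  -0.1] Z [ 78.3 107.9 124.7]
75 14 X [-9.1  7.2 11.7] Y [-16.5  -2.4  -1. ]
81 33 X [-7.2  8.1 12.1] Y [-23.3  -2.   -0.5]
87 26 X [-8.3  7.8 12.5] Y [-19.7  -2.   -0.1]
93 30 X [-6.8  7.4 12.8] Y [-21.6  -2.   -0.2]
99 34 X [-7.7  8.3 12.9] Y [-21.3  -2.4  -0.1]
105 32 X [-8.2 10.3 12.4] Y [-20.6  -2.5  -0.3]
111 33 X [-9.1  6.4 12.3] Y [-19.8  -2.   -0.6]
117 80 X [-10.8   4.3  11.9] Y [-23.8  -7.9  -1. ]
123 29 X [-9.5  0.2 10.8] Y [-21.2 -13.8  -2.8]
top centre 1.80797453825752 -10.838894046661744 122.14819779464119 rect ((0.9649496078491211, -13.865227699279785), (24.239294052124023, 26.772926330566406), 2.4884190559387207)
```

View pics/w11.png

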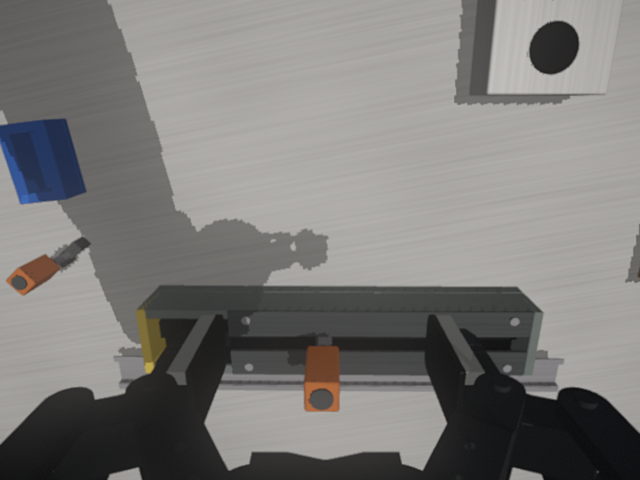

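View pics/s11c.png

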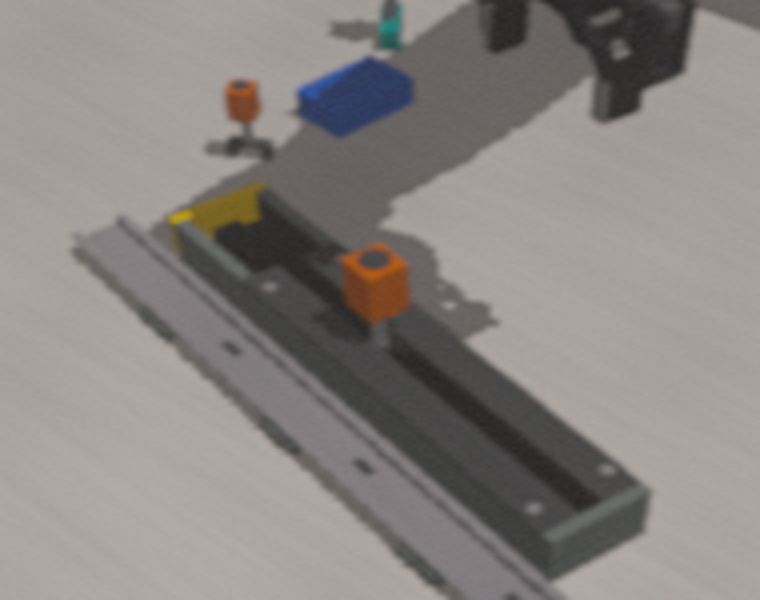

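The handle's faces are vertical to within about half a degree, and its top is at z ≈ 122–124 mm. That matches 14 + 108 mm, a foot seated on the notch floor; on the plain floor the top would be at 130. The robot is clear, so I'm handing in.

```bash
python3 -c "
from h import *
c=snap('top','t11'); a=load('top0')
for n,(x0,y0,x1,y1) in dict(tray=(100,180,190,250),supply=(175,255,240,320),driver=(460,145,490,240)).items():
    print(n, np.abs(c['frame'][y0:y1,x0:x1].astype(int)-a['frame'][y0:y1,x0:x1]).mean().round(2))
print(get_state()['time_s']); print(sign_off())"
```

```text
tray 5.62
supply 23.57
driver 5.95
22.8
the job is handed in; nothing more can be done
None
```

```bash
python3 -c "
from h import *
c=load('t11');a=load('top0')
i=np.hstack([a['frame'][170:330,90:250],c['frame'][170:330,90:250]]);cv2.imwrite('pics/cmp.png',cv2.resize(i,None,fx=2.4,fy=2.4)[:,:,::-1])"
```

```text
(no output)
```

View pics/cmp.png

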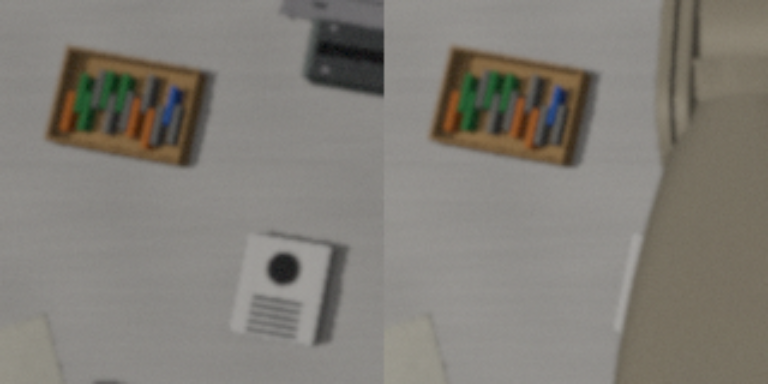

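The job is handed in at 22.8 s: the key stands upright and released, with its foot down in the notch. I took the large orange key from the blue holder, lowered its foot into the mouth, and dragged it under the cover with a light press. It dropped at about y = −12 mm in the fixture frame, and I stopped there.

**Foot seated:**
- When the foot dropped, the vertical force went from about +3.5 N to −2 N.
- A light press afterwards met contact at z ≈ 14 mm, where the mouth floor had been about 22 mm.
- After release the handle top measured 122–124 mm (122 expected in the notch, 130 on the plain floor).
- The handle's faces were vertical to within about half a degree, and the gripper was clear.

**Not perfectly clean:**
- The last drag step pushed about 5 N sideways for a moment, before I eased back.
- The tool drifted 1–2° off vertical through the job, so the key was slightly tilted while held.
- The wrist camera and the arm's own position readings differed by about 0.5 mm sideways, and the fixture width measured 63 mm instead of 60.

**Bystanders:** the tray looks unmoved in the before-and-after top pictures. The screwdriver's part of the picture hardly changed. The automatic comparison flagged the power supply because the arm hid most of it in the last top view; its visible edge is where it was, and the arm's path never came near it.

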